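# Clear a stuck specimen from the microtome and set its feed dial free of backlash

### The arm

A 6-joint arm with a two-finger parallel gripper is mounted at the origin on a cart in front of the work surface, level with it; the furniture and walls round the work are solid. World frame = base frame: x ahead of the robot, y to its left, z up, the work surface at z = 0. Lengths are in mm, angles in rad, forces in N, time in s.
With the tool pointing down it reaches from about 350 to 875 mm from the base axis. Payload 4.2 kg.
Tool frame: the origin (TCP) lies midway between the tips of the shut fingers; the grasp point (between the pads) lies 19 mm behind it (arm.grip_depth is the distance from the TCP to the grasp point, in mm); z points along the fingers, x is the direction in which the jaws open and shut, and the axes are right-handed (so a half turn about z gives the same grasp; the last joint's range is limited). The gripper opens to 85 mm and grips with 20 to 120 N. Pads are 22 mm wide; open, the fingers measure 114 mm over their backs; the gripper's body (76 mm by 85 mm) begins 54 mm behind the grasp point. The pads swing forward as they close: fully open they stand 13 mm farther back than shut.
Start: joints at [1.569, 0.385, 0.008, 0, -1.194, -0.259], TCP at [161.127, 603.852, 231.312] pointing down, gripper open.
Joint ranges: [-3.14, 3.14], [-1.21, 2.06], [-1.07, 1.41], [-3.16, 2.05], [-2.99, -0.16], [-3.1, 3.1]. Speed limits (rad/s): [2.79, 2.79, 3.14, 3.14, 3.14, 3.14].

### API

Orientations are given as a unit quaternion [x, y, z, w].
In Python, from bench import arm, eyes, find_in, silhouettes gives the robot as it stands. The module is installed in compiled form; this text tells all that it offers.
- The arm moves only by the tool play_rows, never from a script. Its arguments are lists of equal length, an entry for each row: "offset": the shift along the world's x, y, z in mm, a list of three; "turn": the turn about the world's z in rad. In form: {"offset": [[x, y, z], ...], "turn": [turn, ...]}. A call has 1 to 12 rows; each row shifts and turns the pose as measured when the row begins; what a row does not reach is not made up. A row lasts 1/10 s, in which the tool goes at most 50 mm and 8.59 degrees, less where a joint would pass 70% of its speed; a pose out of reach is approached as far as the arm can. A call is refused whole if a number of a shift passes 50 or a number of a turn 0.15, either way. A call with a gripper value outside its range is refused whole. "grip" is the gripper's target within -1 to 1 (fully open at 1, half-way at 0, shut at -1), set as the call begins (left out, the last holds). The fingers move at their own pace and stop on an object; the grip force is fixed at half the most. Time passes only in rows, so rows that do not move let the fingers close. It gives the time, the measured TCP pose, the force and the opening at its end, in the units of the state.
- arm.read_state(): the state, without advancing time (a new reading comes with each control period).
- eyes.get_image(name): name is "side" or "top" or "wrist"; returns (picture, depth): 384x512x3 uint8, red, green, blue; 384x512 float32, mm along the optical axis (not along the pixel's ray), 0 where there is no reading.
- eyes.camera_params(name): a dict with "camera_matrix" (3x3 intrinsics, pixels), "camera_from_world" (4x4, takes a point from world to camera coordinates). Camera axes: x right, y down, z forward; pixel columns grow to the right and rows downward; lengths in mm; the calibration is good to about 2 mm. The wrist camera is an equidistant fisheye: a pixel r from the principal point sees the ray r / f radians off the axis. A picture is of the moment at which its call begins: read the wrist's pose just before it. camera_params takes no time and is no camera call; for the wrist camera it gives the pose at the moment of the call.
- arm.job_done(): hands the job in, once; it reports no verdict.
Trained networks look in the newest picture that a camera, given by its name, has taken for a name from the list of things; names that differ only in an ending like _2 or _b are one class to them, and where a whole thing is asked for, a point or a joint stands for the part that bears it (a point fixed in the world has none). Each returns a list of dicts, best first, with "score" (0 to 1); they miss things now and then, are a little off and sometimes report something else, mostly with a low value. They report only what shows in the picture. A call takes as long as a camera call.
- find_in(camera, query): "bbox" ([centre column, centre row, width, height] in pixels, round what is visible of it).
- silhouettes(camera, query): "mask" (384x512 bool, what is visible of it) and "bbox" ([centre column, centre row, width, height] in pixels, round what is visible of it).
The state is a dict: "clock": time; "joints": joint angles; "joint_vel": joint speeds; "joint_efforts": joint torques, N m; "position": TCP position; "ee_rot": TCP orientation; "contact_force": force on the tool from outside, world axes, zero at the start; "wrist_torque": the same for the moment, N m; "gripper_width": finger opening in mm.
Only numpy, scipy, OpenCV 4.12 (cv2) and the standard library are available. Lean on these libraries where they do the work, as an engineer would, in place of code of your own. Each camera call takes 0.05 s, during which the arm holds its last target. There are 200 camera calls.

### The job

First free the old white specimen block stuck in the microtome's clamp: push it out with the marker pen through the round access hole in the near face, so that it drops into the catch tray behind, and lay the marker down on the table. Then set the feed dial to its index from one direction only, because the knob has slack: turn the knob counter-clockwise until the dial's long line stands at least one division short of the index tab, then turn it clockwise onto the index (within half a division) and let go, with the slack still taken up clockwise. Leave the index ring where it is set, and do not knock over or shift the beaker, the two vials and the bottle.

Things in the scene. Friction and masses are not known exactly. Their poses are not given: they have to be found in the camera images.
- microtome: Bench microtome, fixed: L-shaped grey base plate on feet, 22 mm high, x -72 to +42 mm (+94 mm under the tray), y -82 to +82 mm; origin on the table. Own x points from its front (robot side) to its back, y to its left, z up; yaw -0.45 to 0 rad. Right half (y -45 mm): aluminium clamp block, catch tray behind it. Left half (y +40 mm): white housing 88 mm wide, top 110 mm up, its front panel sloping 35 degrees and carrying the dial.
- access_hole (a point): Centre of the mouth of the round access hole, 24 mm diameter, in the clamp block's near face, 65 mm above the table; axes as the microtome's, the hole runs along its +x. The near plate is 6 mm thick, the specimen 0.5 mm behind it. The clamp block is 52 mm wide, 47 mm deep (front to back) and 108 mm high, with a cap on top to 118 mm.
- block_center (a point): Centre of the stuck white wax-like specimen block, 30 mm (along the push) x 34 x 34 mm, about 60 g, axes as the microtome's at the start. Held in a channel 38 mm long (back end recessed 7 mm) by a sprung jaw; 2 to 10 N push it along +x. Once pushed 38 mm (pen end 45 mm beyond the hole's mouth) it is out and drops into the tray; it may already tip out somewhat earlier.
- wax_block: The same block, origin at the centre of its underside.
- tray_floor (a point): Centre of the inner floor (82 x 68 mm) of the open steel catch tray behind the clamp block, 25 mm above the table, rim 48 mm above the table; axes as the microtome's.
- marker_center (a point): Centre of the black marker pen lying on the table, a plain bar 9 x 130 x 10 mm (as seen 12 x 136 x 11), 20 g, long axis along its own y; centre 5 mm above the table when lying. Either end may be used to push.
- marker: The marker pen itself, origin on its underside 3 mm from its centre along -y; z up when lying as at the start.
- knob_grip (a point): Centre of the feed knob's black bar grip: 46 mm long (own x, the end with a white line being +x), 12 mm wide (own y), 26 mm high along own z. Own z is the turning axis, pointing out of the panel, 35 degrees from vertical towards the microtome's front. Below this point: 42 mm diameter flange at 13 mm, face of the 78 mm dial at 16.5 mm, panel at 23.5 mm.
- feed_knob (a joint): Slack of the knob against the dial, rad, clockwise positive (seen facing the dial): the knob turns freely (0.012 N m) from -0.1 to +0.1, carrying the dial clockwise only at +0.1 and counter-clockwise only at -0.1. Slack taken up clockwise means near +0.1. A steel pin in a dark curved slot of the dial shows it.
- feed_dial (a joint): Angle of the dial's long zero line past the index tab, rad, clockwise positive, 0 = on the index, limits -1.2 to 1.2; it starts 0.3 to 0.85 past. Turned only through the knob, stays where left (0.07 N m friction). One division is 10 degrees (0.1745 rad).
- index_ring (a joint): Angle at which the index ring is set on the panel, rad, clockwise positive, 0 = tab straight up the slope; a very stiff ring (1 N m) that is not to be moved. Its tab is 10 x 6 mm, 6 mm high, 42 to 52 mm from the dial's axis.
- index_mark (a point): The index tab on the ring, 46 mm from the dial's axis, 6 mm above the panel.
- zero_line (a point): Outer part of the dial's long zero line, 36 mm from the axis, on the dial face.
- beaker_center (a point): Bystander: glass beaker 60 mm wide, 66 mm high, near the marker; centre, 33 mm up.
- vial_a_center (a point): Bystander: capped glass vial 27 mm diameter, 55 mm high, near the marker; centre.
- vial_b_center (a point): Bystander: the same size of vial, standing before the microtome's dial; centre.
- bottle_center (a point): Bystander: screw-cap glass bottle 78 mm diameter, 158 mm high, behind the microtome's dial; centre, 79 mm up.

How it is judged (in metres and radians):
On the way, in this order (a step that is already met when the one before it is completed fails the run):
1. the marker pen pushes the block (contact force between marker and wax_block above 0.5 N), for 0.05 s.
2. the block lies in the catch tray (x of block_center in the frame of tray_floor between -0.041 and 0.041 m and y of block_center in the frame of tray_floor between -0.034 and 0.034 m and z of block_center in the frame of tray_floor below 0.026 m), for 0.2 s.
3. the marker lies on the table, let go, and the dial stands short of the index by about a division or more (height (world z) of marker_center below 0.02 m and contact force between marker and the fingers below 0.1 N and value of joint feed_dial below -0.14 rad), for 0.1 s.
4. the dial is on the index with the slack taken up clockwise (value of joint feed_dial between -0.09 and 0.09 rad and value of joint feed_knob above 0.05 rad), for 0.2 s.
At the end, for the whole second after the job is handed in: Block at rest in the catch tray (centre less than 26 mm above its floor); marker released and lying on the table (centre below 20 mm); dial at rest within 0.09 rad (half a division) of the index, knob slack taken up clockwise (above +0.05 rad) (all of step 2 and all of step 4 and height (world z) of marker_center below 0.02 m and contact force between marker and the fingers below 0.1 N and linear speed of each of wax_block, marker below 0.02 m/s and velocity of joint feed_dial between -0.05 and 0.05 rad/s); the robot touches nothing.
It fails at once if the index ring is shifted (distance of index_mark from where it was at the start of the episode above 0.003 m).
It fails at once if the beaker is shifted or knocked over (distance of beaker_center from where it was at the start of the episode above 0.025 m or angle between beaker_center's own z axis and vertical above 0.4 rad).
It fails at once if the vial a is shifted or knocked over (distance of vial_a_center from where it was at the start of the episode above 0.025 m or angle between vial_a_center's own z axis and vertical above 0.4 rad).
It fails at once if the vial b is shifted or knocked over (distance of vial_b_center from where it was at the start of the episode above 0.025 m or angle between vial_b_center's own z axis and vertical above 0.4 rad).
It fails at once if the bottle is shifted or knocked over (distance of bottle_center from where it was at the start of the episode above 0.025 m or angle between bottle_center's own z axis and vertical above 0.4 rad).
It also fails if it takes over 50 s, if anything falls off the work surface, if the arm or the gripper's body presses on something with over 40 N, if the wrist force passes 120 N, or if a joint passes its speed limit or range.

## Working session

There is one attempt and no reset: what is moved stays moved. The work goes in short steps, Python scripts to look and compute and a tool call to move; the robot and the scene stay as the last step left them, time stands still between calls to the robot, and variables do not carry over. Pictures are saved under pics/ and viewed, on a budget of 10 in all, crops included, one or two more only if the job needs it, and the job is handed in when it is done.

Besides the shell and the picture viewer there is one more tool, called after "Call:" in YAML: its name, and indented under it one key for each argument. play_rows: Moves the arm, as the interface text tells. Its arguments: {"type":"object","properties":{"offset":{"type":"array","items":{"type":"array","items":{"type":"number"}}},"turn":{"type":"array","items":{"type":"number"}},"grip":{"type":"number"}},"required":["offset","turn"]}

```bash
mkdir -p pics
cat > h.py <<'E'
import numpy as np, cv2
from bench import arm, eyes, find_in, silhouettes
def save(n,f,crop=None,s=1):
    im,d=eyes.get_image(n); p=im[:,:,::-1]
    if crop: p=p[crop[1]:crop[3],crop[0]:crop[2]]
    cv2.imwrite('pics/'+f,cv2.resize(p,None,fx=s,fy=s,interpolation=cv2.INTER_CUBIC)); return im,d
def world(n,u,v,d):
    c=eyes.camera_params(n);K=np.array(c['camera_matrix']);T=np.linalg.inv(np.array(c['camera_from_world']))
    u,v,d=map(np.asarray,(u,v,d))
    p=np.stack([(u-K[0,2])/K[0,0]*d,(v-K[1,2])/K[1,1]*d,d,np.ones_like(d)],-1)
    return (p@T.T)[...,:3]
def pix(n,P):
    c=eyes.camera_params(n);K=np.array(c['camera_matrix']);T=np.array(c['camera_from_world'])
    q=K@(T@np.append(P,1))[:3];return q[:2]/q[2]
E
python3 - <<'E'
from h import *
ims={}
for n in ('top','side'):
    im,d=save(n,n+'0.png',s=1.5);ims[n]=d
    for q in ['marker','beaker_center','vial_a_center','bottle_center','wax_block','access_hole','knob_grip','index_mark','zero_line','tray_floor','microtome']:
        for r in silhouettes(n,q)[:3]:
            m=r['mask']&(d>0);v,u=np.nonzero(m)
            if len(v)==0: continue
            P=world(n,u,v,d[v,u]); 
            print(n,q,round(r['score'],2),np.round(r['bbox']),'med',np.median(P,0).round(),'lo',np.percentile(P,3,axis=0).round(),'hi',np.percentile(P,97,axis=0).round())
print(arm.read_state())
for n in('top','side','wrist'): print(eyes.camera_params(n))
E
```

```text
top marker 0.76 [187. 223.  30.  38.] med [481. 163.   9.] lo [430. 130.  -1.] hi [518. 207.  14.]
top beaker_center 0.88 [206. 253.  19.  16.] med [387. 111.  28.] lo [365.  84.  23.] hi [412. 131.  69.]
top vial_a_center 0.59 [169. 205.  16.  10.] med [527. 211.  54.] lo [515. 203.   6.] hi [538. 225.  59.]
top vial_a_center 0.47 [314. 190.  35.  33.] med [ 556. -173.   91.] lo [ 522. -215.   57.] hi [ 591. -137.  114.]
top bottle_center 0.59 [319. 150.  35.  34.] med [ 648. -189.  146.] lo [ 621. -225.   28.] hi [ 681. -161.  160.]
top wax_block 0.74 [189. 220.  34.  35.] med [485. 157.   9.] lo [436. 128.  -0.] hi [518. 201.  14.]
top access_hole 0.62 [329. 189.  77.  63.] med [ 558. -225.   60.] lo [ 491. -308.   19.] hi [ 635. -135.  111.]
top knob_grip 0.52 [313. 192.  13.  16.] med [ 550. -171.   98.] lo [ 528. -192.   79.] hi [ 569. -158.  121.]
top index_mark 0.92 [315. 190.  37.  33.] med [ 556. -174.   91.] lo [ 522. -216.   58.] hi [ 589. -138.  114.]
top index_mark 0.39 [312. 193.  13.  15.] med [ 549. -170.   99.] lo [ 525. -190.   80.] hi [ 567. -159.  121.]
top zero_
[... 4048 characters left out ...]
[ 1.79844542e-01, -8.16535813e-01, -5.48566502e-01,
         8.31879729e+02],
       [ 0.00000000e+00,  0.00000000e+00,  0.00000000e+00,
         1.00000000e+00]])}
{'camera_matrix': array([[297.31863964,   0.        , 253.25548318],
       [  0.        , 297.31863964, 187.87221922],
       [  0.        ,   0.        ,   1.        ]]), 'camera_from_world': array([[-2.58062043e-01, -9.66128309e-01, -2.67220872e-04,
         6.25172116e+02],
       [-9.30864462e-01,  2.48568670e-01,  2.67777837e-01,
        -3.61517347e+01],
       [-2.58641326e-01,  6.93520421e-02, -9.63480648e-01,
         3.78468786e+02],
       [ 0.00000000e+00,  0.00000000e+00,  0.00000000e+00,
         1.00000000e+00]])}
```

View pics/top0.png

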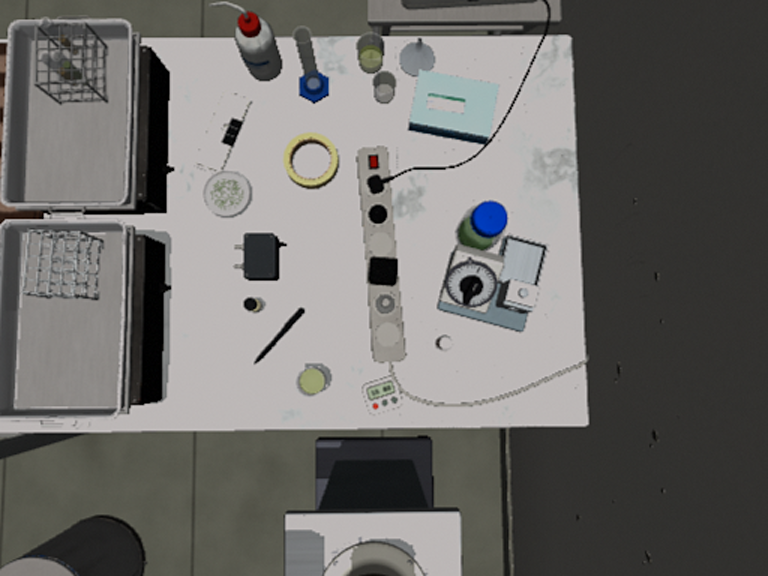

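View pics/side0.png

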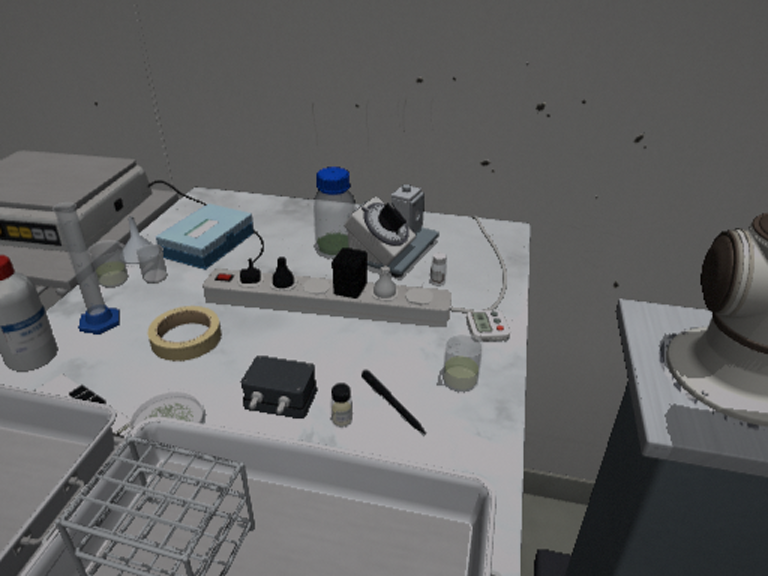

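The top view shows the marker from (255,362) to (302,310), vial a at (253,304), the beaker at (313,380), the microtome around (490,280) and vial b at (445,342). The side view agrees. Next I'll refine the marker and fit the microtome pose.

Run:
```python
from h import *
for n in ('top','side'):
    im,d=eyes.get_image(n)
    for r in silhouettes(n,'marker'):
        v,u=np.nonzero(r['mask']&(d>0)); P=world(n,u,v,d[v,u])
        if np.median(P[:,1])<0: continue
        g=im[v,u].max(1)<70; P=P[g]; P=P[(P[:,2]<25)]
        c,sz,a=cv2.minAreaRect(P[:,:2].astype(np.float32)); print(n,'marker',c,sz,a,np.median(P[:,2]))
        b=cv2.boxPoints((c,sz,a)); m=P[:,:2].mean(0); w=np.linalg.svd(P[:,:2]-m,full_matrices=False)[2][0]; t=(P[:,:2]-m)@w
        print(m,w,np.degrees(np.arctan2(w[1],w[0])),t.min(),t.max(), 'ctr',m+w*(np.percentile(t,1)+np.percentile(t,99))/2)
    np.savez(n+'.npz',im=im,d=d)
    # microtome cloud
    v,u=np.mgrid[0:384,0:512]; P=world(n,u,v,d); 
    for lo,hi in((15,28),(103,113),(114,122)):
        k=(d>0)&(P[...,2]>lo)&(P[...,2]<hi)&(P[...,0]>450)&(P[...,0]<660)&(P[...,1]<-100)&(P[...,1]>-330)
        Q=P[k]
        if len(Q)>3: print(n,lo,hi,len(Q),cv2.minAreaRect(Q[:,:2].astype(np.float32)),Q.mean(0).round(1))
```

```text
top marker (472.7947692871094, 167.99111938476562) (8.486493110656738, 122.13168334960938) 47.632232666015625 9.824244701455882
[475.40839061 164.74334206] [-0.74901452  0.66255358] 138.50508495629484 -56.949543904339784 65.16478454655784 ctr [472.42831107 167.37942226]
top 15 28 1157 ((543.795166015625, -213.13990783691406), (165.9891815185547, 224.69638061523438), 76.00363159179688) [ 556.2 -246.9   23.4]
top 103 113 616 ((585.9876098632812, -217.56201171875), (147.1271209716797, 131.01524353027344), 82.7264633178711) [ 570.1 -217.3  107.4]
top 114 122 110 ((595.1409301757812, -215.8272705078125), (133.79200744628906, 93.08907318115234), 2.6965417861938477) [ 586.8 -205.6  116.9]
side marker (474.3575439453125, 170.1770782470703) (9.555693626403809, 132.45790100097656) 47.83233642578125 8.594539452980428
[471.5569862  172.92071015] [-0.74885305  0.66273608] 138.49112319911637 -70.14075824666506 62.32983130425995 ctr [473.24358279 171.42806963]
side 15 28 521 ((535.730712890625, -211.53604125976562), (168.5068359375, 211.95028686523438), 74.53121185302734) [ 522.  -186.6   21.5]
side 103 113 336 ((566.348876953125, -198.18414306640625), (184.86566162109375, 98.71035766601562), 41.88801574707031) [ 575.7 -203.   107. ]
side 114 122 107 ((582.7780151367188, -192.8214111328125), (159.19473266601562, 77.63465881347656), 28.952611923217773) [ 610.7 -193.3  117.7]
```

Call:
play_rows:
  offset:
    - [29,-40,0]
    - [29,-40,0]
    - [29,-40,0]
    - [29,-40,0]
    - [29,-40,0]
    - [29,-40,0]
    - [29,-40,0]
    - [29,-40,0]
    - [29,-40,0]
    - [29,-40,0]
  turn: [-0.045,-0.045,-0.045,-0.045,-0.045,-0.045,-0.045,-0.045,-0.045,-0.045]
  grip: 0

```text
clock: 2.4
position: [451.1, 199.7, 232.0]
ee_rot: [-0.414, 0.91, 0.001, 0.003]
contact_force: [1.1, -0.0, 0.1]
gripper_width: 42.7
```

Call:
play_rows:
  offset:
    - [16,-26,-20]
    - [0,0,-45]
    - [0,0,-45]
    - [0,0,-45]
    - [0,0,-20]
    - [0,0,0]
  turn: [0,0,0,0,0,0]

```text
clock: 3.0
position: [472.9, 167.0, 55.6]
ee_rot: [-0.409, 0.913, 0.001, 0.009]
contact_force: [-0.7, 0.8, 0.9]
gripper_width: 42.2
```

```bash
cat >> h.py <<'E'
def wrays(u,v):
    c=eyes.camera_params('wrist');K=np.array(c['camera_matrix']);T=np.linalg.inv(np.array(c['camera_from_world']))
    x=(np.asarray(u)-K[0,2])/K[0,0];y=(np.asarray(v)-K[1,2])/K[1,1];r=np.hypot(x,y)+1e-9
    D=np.stack([np.sin(r)*x/r,np.sin(r)*y/r,np.cos(r)],-1)
    return T[:3,3],D@T[:3,:3].T,D
def wworld(u,v,d):
    o,R,D=wrays(u,v);return o+R/D[...,2:]*np.asarray(d)[...,None]
def wplane(u,v,z):
    o,R,_=wrays(u,v);return o+R*((z-o[2])/R[...,2])[...,None]
def wpix(P):
    c=eyes.camera_params('wrist');K=np.array(c['camera_matrix']);q=(np.array(c['camera_from_world'])@np.append(P,1))[:3]
    th=np.arctan2(np.hypot(q[0],q[1]),q[2]);s=th/(np.hypot(q[0],q[1])+1e-9)
    return np.array([K[0,0]*q[0]*s+K[0,2],K[1,1]*q[1]*s+K[1,2]])
E
python3 - <<'E'
from h import *
im,d=save('wrist','w1.png')
for r in silhouettes('wrist','marker')[:2]:
    v,u=np.nonzero(r['mask']); P=wplane(u,v,7.)
    print(r['score'],r['bbox'],cv2.minAreaRect(P[:,:2].astype(np.float32)),len(v))
s=arm.read_state();print(s['position'],s['ee_rot'],wpix(s['position']))
E
```

```text
0.96 [252.7, 206.8, 24.9, 178.3] ((471.0906982421875, 173.6005096435547), (12.900039672851562, 135.18597412109375), 47.663848876953125) 2686
[474.58771716 168.29192709  58.322412  ] [-0.4092332   0.91234541  0.00144115  0.01232745] [252.605275   236.94186205]
```

View pics/w1.png

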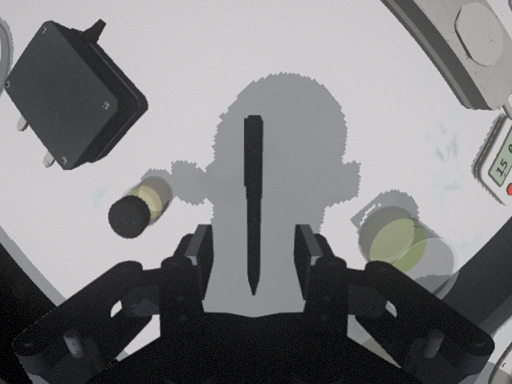

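The pen sits centred between the open fingers, columns 245-265 and rows 115-295, with the thick end forward. Next I descend and grip slightly behind its centre.

Call:
play_rows:
  offset:
    - [-9,11,0]
    - [0,0,-20]
    - [0,0,-20]
    - [0,0,0]
  turn: [0,0,0,0]

```text
clock: 3.5
position: [471.3, 184.7, 26.2]
ee_rot: [-0.41, 0.912, 0.003, 0.022]
contact_force: [-0.7, 0.1, 0.0]
gripper_width: 42.8
```

Call:
play_rows:
  offset:
    - [0,0,0]
    - [0,0,0]
  turn: [0,0]

```text
clock: 3.7
position: [473.5, 186.5, 29.8]
ee_rot: [-0.411, 0.911, 0.004, 0.025]
contact_force: [-0.2, -0.8, -0.5]
gripper_width: 42.8
```

Call:
play_rows:
  offset:
    - [0,0,-10]
  turn: [0]

```text
clock: 3.8
position: [475.2, 187.8, 21.9]
ee_rot: [-0.411, 0.911, 0.005, 0.028]
contact_force: [0.4, 0.6, -0.5]
gripper_width: 42.6
```

Run:
```python
from h import *
for i in range(4):
    s=arm.read_state();print(s['clock'],s['position'],s['ee_rot'],s['joint_vel'].round(3),s['joint_efforts'].round(2));eyes.get_image('top')
```

```text
3.8 [475.20463463 187.77459857  21.90428143] [-0.41106917  0.91115571  0.00468255  0.02820426] [-0.003  0.18  -0.089 -0.001  0.269 -0.006] [-3.000e-02 -3.477e+01  1.105e+01  2.390e+00 -1.800e-01  1.000e-02]
3.85 [473.80204998 186.78045111  19.6384117 ] [-0.41075373  0.91136505  0.00430554  0.02601115] [ 0.001  0.013 -0.021 -0.012 -0.047  0.001] [  0.25 -37.09  12.2    2.77   0.2    0.  ]
3.9 [473.17584241 186.24458409  19.42208603] [-0.41070293  0.91141909  0.00403365  0.02494128] [-0.     0.    -0.001  0.002 -0.019 -0.001] [  0.07 -34.33  11.4    2.52   0.23  -0.  ]
3.95 [473.20885147 186.21417385  19.50395363] [-0.41077685  0.91138882  0.00395031  0.02484344] [-0.001 -0.002  0.004  0.002 -0.005  0.001] [ 3.000e-02 -3.404e+01  1.105e+01  2.420e+00  1.300e-01 -0.000e+00]
```

Call:
play_rows:
  offset:
    - [-8,-7,-16]
  turn: [0]

```text
clock: 4.1
position: [467.8, 181.2, 5.2]
ee_rot: [-0.411, 0.911, 0.005, 0.028]
contact_force: [-0.1, 1.2, 0.2]
gripper_width: 42.7
```

```bash
cat >> h.py <<'E'
def settle(k=3):
    for i in range(k): eyes.get_image('top')
    s=arm.read_state();q=s['ee_rot'];x,y,z,w=q
    ax=np.arctan2(2*(x*y+z*w),1-2*(y*y+z*z))
    print(round(s['clock'],2),s['position'].round(1),'xang',round(float(ax),4),'tz',np.round([2*(x*z+w*y),2*(y*z-w*x)],4),'F',s['contact_force'].round(1),'g',round(s['gripper_width'],1));return s
E
python3 -c "
from h import *
settle()"
```

```text
4.25 [464.4 178.5   3. ] xang -2.2944 tz [0.04   0.0259] F [0.1 0.1 0. ] g 42.6
```

Call:
play_rows:
  offset:
    - [0,0,0]
    - [0,0,0]
    - [0,0,0]
    - [0,0,0]
  turn: [0,0,0,0]
  grip: -1

```text
clock: 4.65
position: [466.6, 180.1, 4.9]
ee_rot: [-0.411, 0.911, 0.004, 0.026]
contact_force: [0.5, -0.1, 0.0]
gripper_width: 5.6
```

```bash
python3 -c "
from h import *
settle()"
```

```text
4.8 [466.3 179.9   4.6] xang -2.2934 tz [0.0429 0.0276] F [ 0.1 -0.6 -0.1] g 5.6
```

Call:
play_rows:
  offset:
    - [0,0,40]
    - [0,0,45]
    - [0,0,45]
  turn: [0,0,0]

```text
clock: 5.1
position: [461.5, 176.3, 131.1]
ee_rot: [-0.411, 0.912, 0.002, 0.016]
contact_force: [1.1, 0.4, -1.2]
gripper_width: 5.6
```

```bash
python3 -c "
from h import *
settle();save('wrist','w2.png')
print([ (r['score'],np.round(r['bbox'])) for r in silhouettes('wrist','marker')])"
```

```text
5.25 [464.  178.2 133.6] xang -2.2943 tz [0.0358 0.0223] F [ 0.   0.7 -1.2] g 5.6
[(0.81, array([253., 203.,  29., 228.]))]
```

View pics/w2.png

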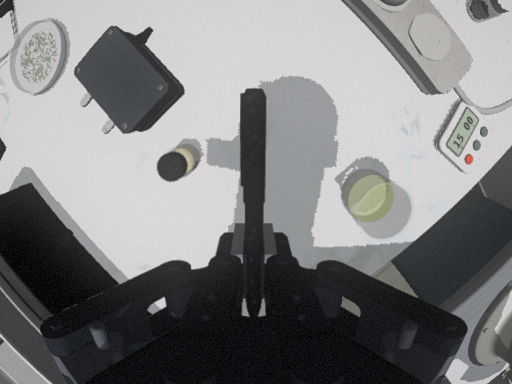

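Pen held firmly, with its thick end at (253,90). Next, the microtome corners from the first top picture.

Run:
```python
from h import *
def tp(u,v,z):
    c=eyes.camera_params('top');K=np.array(c['camera_matrix']);T=np.linalg.inv(np.array(c['camera_from_world']))
    r=T[:3,:3]@np.linalg.inv(K)@np.array([u/1.5,v/1.5,1]);o=T[:3,3];return (o+r*(z-o[2])/r[2]).round(1)
A=tp(438,308,22);B=tp(523,330,22);print(A,B,np.linalg.norm(A-B),np.degrees(np.arctan2(A[0]-B[0],A[1]-B[1])))
d=np.load('top.npz');im,D=d['im'],d['d']
v,u=np.mgrid[150:235,285:375]; P=world('top',u,v,D[150:235,285:375])
yaw=-0.25;ex=np.array([np.cos(yaw),np.sin(yaw)]);ey=np.array([-ex[1],ex[0]])
# edges of base plate fit: dial face plane points -> normal
from scipy.optimize import minimize
r=silhouettes('top','index_mark')
Q=P[(P[...,2]>55)&(P[...,2]<112)&(abs(P[...,0]-552)<28)&(abs(P[...,1]+172)<28)]
for it in range(8):
    m=Q.mean(0);n=np.linalg.svd(Q-m,full_matrices=False)[2][2];n*=np.sign(n[2]);e=(Q-m)@n;Q=Q[(abs(e)<max(2,1.2*np.std(e)))]
print('plane',m,n,np.degrees(np.arccos(n[2])),'yaw',np.degrees(np.arctan2(-n[1],-n[0])),len(Q))
```

```text
[ 516.6 -124.9   22. ] [ 474.6 -280.1   22. ] 160.78258612175637 15.142602588558974
plane [ 554.52783943 -171.54985017   84.45318762] [-0.56722157  0.16956422  0.80592038] 36.30076448535608 yaw -16.643416531040288 223
```

Call:
play_rows:
  offset:
    - [-10,-40,10]
    - [-10,-40,10]
    - [-10,-40,0]
    - [-10,-40,0]
    - [-10,-40,0]
    - [-10,-40,0]
    - [-10,-40,0]
    - [-10,-40,0]
    - [0,-40,0]
  turn: [0.05,0.05,0.05,0.05,0.05,0.05,0.05,0.06,0.06]

```text
clock: 6.3
position: [369.4, -193.1, 136.7]
ee_rot: [-0.623, 0.782, 0.008, 0.002]
contact_force: [1.2, -0.1, -0.1]
gripper_width: 5.4
```

Run:
```python
from h import *
settle()
c=np.linalg.inv(eyes.camera_params('wrist')['camera_from_world']);print(c[:3,3].round(),c[:3,2].round(3))
im,d=save('wrist','w3.png',s=1.5);np.savez('w3.npz',im=im,d=d)
for q in('access_hole','marker','wax_block','vial_b_center','knob_grip','index_mark','zero_line'):
    for r in silhouettes('wrist',q)[:2]:
        v,u=np.nonzero(r['mask']&(d>0));P=wworld(u,v,d[v,u]);print(q,round(r['score'],2),np.round(r['bbox']),np.median(P,0).round(1))
```

```text
6.45 [ 370.5 -193.6  136.4] xang -1.8033 tz [-0.0072  0.0144] F [-0.3 -0.  -0.2] g 5.6
[ 436. -211.  279.] [-0.267  0.076 -0.961]
access_hole 0.56 [224.  27. 200.  51.] [ 511.8 -203.2   23.7]
access_hole 0.45 [ 18. 228.  36.  57.] [386.4  87.9  38.3]
marker 0.76 [254. 203.  32. 230.] [ 406.7 -198.5  142.6]
vial_b_center 0.9 [163. 109.  47.  30.] [ 453.1 -135.2   56.2]
vial_b_center 0.49 [173.   6.  70.  11.] [ 526.6 -163.3   67.9]
knob_grip 0.37 [157.   0.  20.   0.] [ 521.7 -160.4   98.6]
index_mark 0.93 [172.  10.  87.  20.] [ 525.5 -162.8   66.2]
index_mark 0.28 [164. 107.  47.  27.] [ 453.2 -135.    56.4]
zero_line 0.83 [170.   6.  70.  12.] [ 526.8 -163.5   68.4]
```

View pics/w3.png

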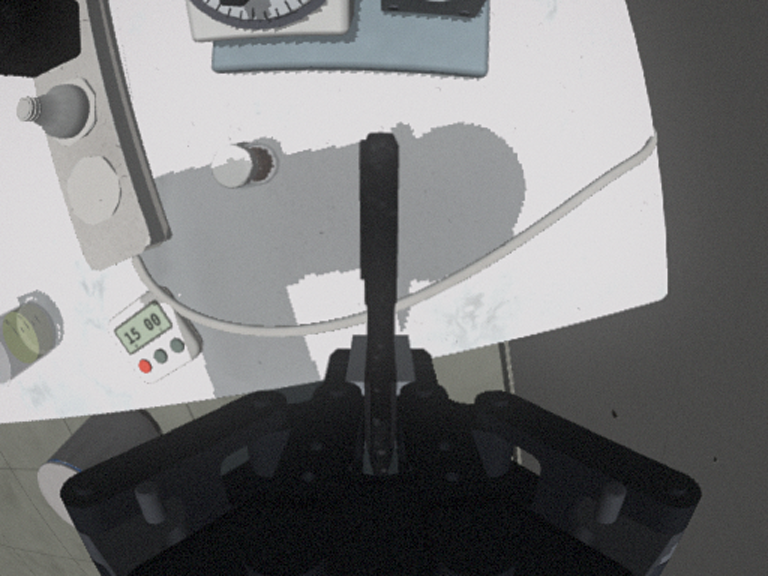

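The base front edge, the dial and vial b (235,165) are visible, but the clamp is just out of view at the top. I'll move closer and stay high.

Call:
play_rows:
  offset:
    - [28,-15,0]
    - [28,-15,0]
    - [28,-15,0]
  turn: [-0.015,-0.015,0]

```text
clock: 7.15
position: [455.7, -233.5, 138.9]
ee_rot: [-0.613, 0.79, 0.007, 0.003]
contact_force: [0.4, -0.0, 0.5]
gripper_width: 5.5
```

Run:
```python
from h import *
settle()
im,d=save('wrist','w4.png',s=1.5);np.savez('w4.npz',im=im,d=d)
v,u=np.mgrid[0:384,0:512];P=wworld(u,v,d);np.save('P4.npy',P)
for lo,hi in((18,26),(104,112),(114,122)):
    k=(d>0)&(P[...,2]>lo)&(P[...,2]<hi)&(P[...,0]>450)&(P[...,1]<-100)&(v<230)
    n,lab,st,ce=cv2.connectedComponentsWithStats(k.astype(np.uint8))
    for i in range(1,n):
        if st[i,4]>150:
            Q=P[lab==i];print(lo,st[i],Q.mean(0).round(1),cv2.minAreaRect(Q[:,:2].astype(np.float32)))
for r in silhouettes('wrist','marker')[:1]:
    m=r['mask'];vv,uu=np.nonzero(m&(d>0));t=vv<vv.min()+6;print('tip',uu[t].mean(),vv.min(),np.median(wworld(uu[t],vv[t],d[vv[t],uu[t]]),0))
    t=(vv<180);Q=wworld(uu[t],vv[t],d[vv[t],uu[t]]);Q=Q[Q[:,2]>100];m0=Q.mean(0);w=np.linalg.svd(Q-m0,full_matrices=False)[2][0];print(m0,w,np.arctan2(w[1],w[0]))
```

```text
7.3 [ 456.2 -233.7  138.2] xang -1.8219 tz [-0.0039  0.0151] F [ 0.2 -0.5 -0.7] g 5.8
18 [ 222    0   82   50 3115] [ 588.8 -274.8   25. ] ((589.6428833007812, -274.7541809082031), (68.59117126464844, 46.64397430419922), 74.1943588256836)
18 [403   0  34 144 619] [ 521.9 -414.1   21.9] ((521.556884765625, -414.2458190917969), (3.214834213256836, 142.9756317138672), 89.92233276367188)
18 [ 125   25  115  127 2242] [ 515.7 -201.4   22.3] ((553.4713745117188, -189.70236206054688), (108.66301727294922, 113.95864868164062), 73.71783447265625)
18 [ 266  122   37   32 1103] [ 486.9 -267.1   22.2] ((486.3403625488281, -267.52960205078125), (32.13087463378906, 27.99850082397461), 75.57109832763672)
104 [ 463    0   33  162 1119] [ 510.1 -414.1  108.1] ((509.4223937988281, -414.234619140625), (118.82899475097656, 4.601808071136475), 0.014434056356549263)
104 [  73   10  122   37 2170] [ 591.1 -189.8  106. ] ((590.4033203125, -186.63894653320312), (86.14083862304688, 18.759166717529297), 74.44438934326172)
104 [105  41  43  13 241] [ 579.2 -183.9  105.1] ((579.6741333007812, -182.65066528320312
[... 292 characters left out ...]
.77145385742188), (12.409286499023438, 37.77272415161133), 66.41560363769531)
114 [ 471    0   34  165 1226] [ 508.9 -414.1  118.1] ((508.33319091796875, -414.3056945800781), (116.56082916259766, 4.419944763183594), 0.034106627106666565)
114 [249  63  30  29 610] [ 534.  -258.8  118.2] ((534.2351684570312, -259.01397705078125), (15.537192344665527, 14.615330696105957), 51.97616195678711)
114 [112  81  22  29 479] [ 548.5 -178.6  117.6] ((548.4193115234375, -177.8417510986328), (12.182886123657227, 16.94577407836914), 65.68572235107422)
tip 253.08 88 [ 526.2920514  -251.59630178  142.05978571]
[ 506.60126533 -246.22841317  142.85770561] [-0.96853758  0.24830746  0.0166844 ] 2.8906243699382723
```

View pics/w4.png

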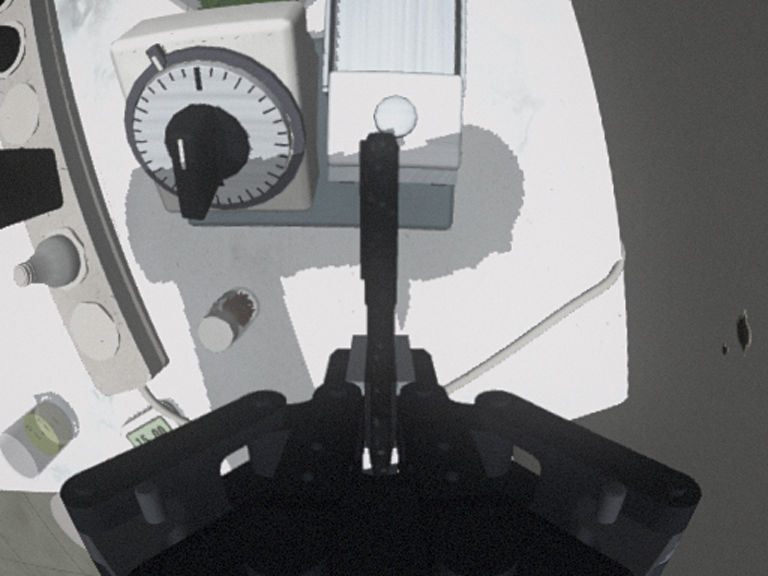

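The dial reads clearly. The tab is at (155,57), the zero line at (198,75), and the grip's white line faces down-left at (182,165). The clamp is at (395,120). I'll check the clamp's front profile.

Run:
```python
from h import *
P=np.load('P4.npy');d=np.load('w4.npz')['d']
for u in (285,297):
    for v in range(44,130,3): print(u,v,P[v,u].round(1),end='; ')
    print()
# local frame
yaw=-0.276;ex=np.array([np.cos(yaw),np.sin(yaw)]);ey=np.array([-ex[1],ex[0]])
v,u=np.mgrid[0:384,0:512];k=(d>0)&(v<140)&(u>205)&(u<320)&(P[...,2]>28)&(P[...,2]<112)
Q=P[k];X=Q[:,:2]@ex;Y=Q[:,:2]@ey
for lo in range(30,112,6):
    s=(Q[:,2]>=lo)&(Q[:,2]<lo+6)
    if s.sum()>5: print(lo,s.sum(),'X',np.percentile(X[s],[1,50,99]).round(1),'Y',np.percentile(Y[s],[1,50,99]).round(1))
```

```text
285 44 [ 565.9 -287.8   25. ]; 285 47 [ 563.4 -287.2   24.6]; 285 50 [ 547.6 -275.4  107.4]; 285 53 [ 545.6 -274.7  109. ]; 285 56 [ 543.9 -274.3  108.8]; 285 59 [ 542.2 -273.8  109. ]; 285 62 [ 540.5 -273.4  109. ]; 285 65 [ 538.8 -273.   108.1]; 285 68 [ 537.1 -272.5  108.4]; 285 71 [ 535.4 -272.1  108.6]; 285 74 [ 533.7 -271.7  107.8]; 285 77 [ 532.  -271.2  108.4]; 285 80 [ 530.3 -270.9  107.8]; 285 83 [ 528.6 -270.4  108.7]; 285 86 [ 526.9 -270.   108.2]; 285 89 [ 525.2 -269.6  107.8]; 285 92 [ 523.5 -269.2  107.8]; 285 95 [ 521.8 -268.7  107.8]; 285 98 [ 520.1 -268.3  108.4]; 285 101 [ 518.4 -267.9  107.9]; 285 104 [ 516.7 -267.5  107.9]; 285 107 [ 515.  -267.1  107.9]; 285 110 [ 513.3 -266.6  107.9]; 285 113 [ 511.3 -266.7  101.5]; 285 116 [ 509.4 -266.4  100. ]; 285 119 [ 507.7 -266.   100.3]; 285 122 [ 505.9 -265.6   99.6]; 285 125 [ 497.2 -270.8   21.6]; 285 128 [ 494.7 -270.1   22.9]; 
297 44 [ 564.1 -298.2   22.9]; 297 47 [ 561.3 -297.3   24.1]; 297 50 [ 546.1 -282.1  107.6]; 297 53 [ 544.5 -281.8  106.8]; 297 56 [ 542.6 -281.2  107.8]; 297 59 [ 541.  -281.   106.4]; 297 
[... 553 characters left out ...]
7.9]; 297 116 [ 507.8 -273.6  100. ]; 297 119 [ 505.9 -273.3   99. ]; 297 122 [ 504.2 -272.7  100.5]; 297 125 [ 494.8 -281.    22.3]; 297 128 [ 492.3 -280.3   22.8]; 
30 173 X [554.7 623.4 660.8] Y [-137.9  -69.3  -60. ]
36 186 X [551.1 623.1 658.9] Y [-137.9  -69.3  -60.1]
42 391 X [546.8 626.2 656.9] Y [-140.3  -69.2  -60.1]
48 405 X [544.6 620.2 655.1] Y [-140.2  -68.   -60.1]
54 94 X [551.9 582.5 631.4] Y [-62.9 -62.3 -60.3]
60 49 X [570.3 597.6 616.8] Y [-62.9 -62.5 -62.1]
90 7 X [558.2 558.5 558.6] Y [-124.9 -119.4  -81.5]
96 607 X [558.6 562.1 565.2] Y [-129.  -110.9  -77.8]
102 1562 X [565.6 586.8 603.2] Y [-129.2 -109.1  -77.9]
108 2946 X [566.4 585.8 602.2] Y [-128.1 -106.5  -78.6]
```

Call:
play_rows:
  offset:
    - [-36,7,0]
    - [0,0,-36]
    - [0,0,-36]
  turn: [-0.025,0,0]

```text
clock: 7.7
position: [419.0, -225.1, 70.5]
ee_rot: [-0.604, 0.797, 0.002, 0.007]
contact_force: [0.8, 0.4, -0.8]
gripper_width: 5.3
```

```bash
cat >> h.py <<'E'
EX=np.array([np.cos(-.276),np.sin(-.276)]);EY=np.array([-EX[1],EX[0]])
def loc(p): return np.round([p[:2]@EX,p[:2]@EY,p[2]],1)
def pen():
    s=settle();print('tcp loc',loc(s['position']))
    im,d=eyes.get_image('wrist')
    r=silhouettes('wrist','marker')[0];vv,uu=np.nonzero(r['mask']&(d>0))
    t=(vv<185);P=wworld(uu[t],vv[t],d[vv[t],uu[t]]);z0=s['position'][2];P=P[abs(P[:,2]-z0-4)<15]
    m=P.mean(0);w=np.linalg.svd(P-m,full_matrices=False)[2][0];w*=np.sign(w[0]);tt=(P-m)@w
    tip=m+w*np.percentile(tt,99.5);print('score',r['score'],'tip top loc',loc(tip),'yaw',np.arctan2(w[1],w[0]),'slope',w[2]);return im,d
E
python3 -c "
from h import *
pen()"
```

```text
7.85 [ 417.3 -224.9   69. ] xang -1.8445 tz [0.0004 0.014 ] F [-0.   0.2 -0.3] g 5.4
tcp loc [ 462.8 -102.7   69. ]
score 0.76 tip top loc [ 541.5 -102.1   76.5] yaw -0.2804069305937039 slope -0.0007602468613971645
```

Call:
play_rows:
  offset:
    - [0,-1,-4.5]
  turn: [0]

```text
clock: 8.05
position: [421.9, -227.0, 68.6]
ee_rot: [-0.605, 0.797, 0.001, 0.008]
contact_force: [0.6, -0.0, -0.3]
gripper_width: 5.5
```

```bash
python3 -c "
from h import *
im,d=pen()
im,d=save('side','s5.png',(200,90,330,210),5)"
```

```text
8.2 [ 420.8 -226.8   67.5] xang -1.844 tz [0.0086 0.0121] F [-0.1  0.4 -0.6] g 5.8
tcp loc [ 466.7 -103.6   67.5]
score 0.83 tip top loc [ 541.6 -103.1   72.5] yaw -0.2791771547131573 slope -2.951358752166164e-06
```

View pics/s5.png

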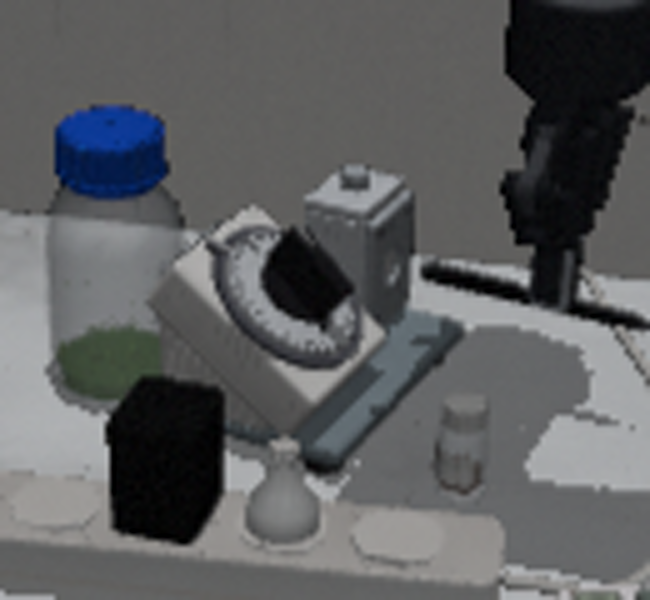

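The pen points at the hole at (393,270). Advancing its tip into the mouth.

Call:
play_rows:
  offset:
    - [21,-6,-1]
  turn: [0]

```text
clock: 8.45
position: [439.3, -232.2, 66.2]
ee_rot: [-0.604, 0.797, 0.004, 0.006]
contact_force: [0.4, 0.1, 0.2]
gripper_width: 5.5
```

```bash
python3 -c "
from h import *
im,d=pen()"
```

```text
8.6 [ 442.5 -233.    66.2] xang -1.844 tz [0.0087 0.012 ] F [-1.3 -0.7  0.7] g 5.3
tcp loc [ 489.3 -103.6   66.2]
score 0.8 tip top loc [ 559.5 -103.4   71.3] yaw -0.28224826601739517 slope 0.0032701092868347046
```

Call:
play_rows:
  offset:
    - [17,-5,0]
  turn: [0]

```text
clock: 8.8
position: [454.5, -236.8, 65.5]
ee_rot: [-0.604, 0.797, 0.005, 0.005]
contact_force: [-4.3, 1.2, 0.9]
gripper_width: 5.2
```

```bash
python3 -c "
from h import *
im,d=pen()"
```

```text
8.95 [ 457.5 -237.6   65.6] xang -1.8447 tz [0.0064 0.0128] F [-0.7 -0.1 -0.6] g 5.3
tcp loc [ 504.9 -103.9   65.6]
score 0.83 tip top loc [ 557.9 -103.7   71.4] yaw -0.311714685248756 slope 0.023841594581243894
```

Call:
play_rows:
  offset:
    - [12,-3.5,0]
    - [12,-3.5,0]
  turn: [0,0]

```text
clock: 9.25
position: [473.7, -242.6, 64.7]
ee_rot: [-0.603, 0.798, 0.009, 0.002]
contact_force: [-7.1, 1.9, 3.4]
gripper_width: 5.7
```

```bash
python3 -c "
from h import *
s=settle(5);print(loc(s['position']))
im,d=eyes.get_image('wrist')
for r in silhouettes('wrist','wax_block')[:2]:
    v,u=np.nonzero(r['mask']&(d>0));P=wworld(u,v,d[v,u]);print(r['score'],np.round(r['bbox']),loc(np.median(P,0)))
np.savez('w6.npz',im=im,d=d)
cv2.imwrite('pics/w6.png',cv2.resize(im[:220,100:420,::-1],None,fx=2,fy=2))
"
```

```text
9.5 [ 475.5 -243.1   65. ] xang -1.8465 tz [-0.0029  0.016 ] F [-4.5  0.5  1.9] g 5.4
[ 523.7 -104.3   65. ]
0.86 [254.  51.  87.  36.] [ 615.4 -104.3   82.6]
```

Call:
play_rows:
  offset:
    - [10,-3,0]
  turn: [0]

```text
clock: 9.7
position: [482.9, -245.4, 64.7]
ee_rot: [-0.603, 0.798, 0.009, 0.003]
contact_force: [-1.7, 0.5, 0.3]
gripper_width: 5.8
```

```bash
python3 -c "
from h import *
s=settle(5);print(loc(s['position']))
im,d=eyes.get_image('wrist')
for r in silhouettes('wrist','wax_block')[:2]:
    v,u=np.nonzero(r['mask']&(d>0));P=wworld(u,v,d[v,u]);print(r['score'],np.round(r['bbox']),loc(np.median(P,0)),P[:,2].max())
np.savez('w6.npz',im=im,d=d)
cv2.imwrite('pics/w6.png',cv2.resize(im[:220,100:420,::-1],None,fx=2,fy=2))
"
```

```text
9.95 [ 486.5 -246.2   65.4] xang -1.8461 tz [-0.0003  0.0154] F [-0.3  0.1 -0.2] g 5.4
[ 535.1 -104.3   65.4]
0.8 [252.  32.  69.  64.] [ 642.1 -102.8   55.2] 57.668344665582026
```

The block has dropped: its top is now about 56 mm high, and it was about 83 mm. Withdrawing the pen.

Call:
play_rows:
  offset:
    - [-41,12,0]
    - [-41,12,0]
  turn: [0,0]

```text
clock: 10.25
position: [408.3, -222.9, 65.3]
ee_rot: [-0.604, 0.797, 0.003, 0.006]
contact_force: [-1.0, -0.1, 0.5]
gripper_width: 5.5
```

Call:
play_rows:
  offset:
    - [0,0,0]
    - [5,0,0]
    - [5,0,0]
    - [5,0,0]
    - [5,0,0]
  turn: [0,-0.13,-0.14,-0.14,-0.14]

```text
clock: 10.75
position: [424.1, -221.7, 66.5]
ee_rot: [-0.355, 0.935, 0.002, 0.009]
contact_force: [-0.1, -0.4, 0.0]
gripper_width: 5.5
```

```bash
python3 -c "
from h import *
s=settle(4)
im,d=eyes.get_image('wrist')
r=silhouettes('wrist','marker')[0];vv,uu=np.nonzero(r['mask']&(d>0))
P=wworld(uu,vv,d[vv,uu]);P=P[(abs(P[:,2]-s['position'][2]-4)<15)&(vv<185)]
m=P.mean(0);w=np.linalg.svd(P-m,full_matrices=False)[2][0];w*=np.sign(w[0]);print(w,(m+w*np.percentile((P-m)@w,99.5)).round(1))
"
```

```text
10.95 [ 423.3 -221.5   66.2] xang -2.407 tz [0.0132 0.0102] F [ 0.  -0.1 -0.8] g 5.6
[ 0.67039724 -0.74190649 -0.01192901] [ 473.1 -277.8   71. ]
```

Call:
play_rows:
  offset:
    - [0,0,-30]
    - [0,0,-26]
  turn: [0,0]

```text
clock: 11.25
position: [426.1, -222.3, 12.8]
ee_rot: [-0.361, 0.933, -0.0, 0.012]
contact_force: [-6.5, 9.5, 62.6]
gripper_width: 5.5
```

```bash
python3 -c "
from h import *
s=settle(4)"
```

```text
11.45 [ 426.  -222.3   12.8] xang -2.4044 tz [0.0211 0.0082] F [-0.  -0.2  0.8] g 5.6
```

```bash
python3 -c "
from h import *
im,d=save('wrist','w7.png',s=1.4)
r=silhouettes('wrist','marker')[0];vv,uu=np.nonzero(r['mask']&(d>0))
P=wworld(uu,vv,d[vv,uu])
for a in range(80,300,20):
    k=(vv>=a)&(vv<a+6)
    if k.any(): print(a,uu[k].mean().round(),np.median(P[k],0).round(1))
"
```

```text
80 254.0 [ 476.9 -279.9   28. ]
100 253.0 [ 471.8 -273.8   34.2]
120 254.0 [ 466.2 -267.8   33. ]
140 253.0 [ 460.6 -261.3   31.7]
160 253.0 [ 454.9 -254.7   30.1]
180 253.0 [ 448.8 -247.7   28.8]
200 254.0 [ 441.8 -240.9   27.6]
220 253.0 [ 434.6 -232.3   24.2]
240 254.0 [ 427.  -224.2   23. ]
260 253.0 [ 418.6 -214.6   21.1]
280 253.0 [ 409.4 -204.1   18.9]
```

View pics/w7.png

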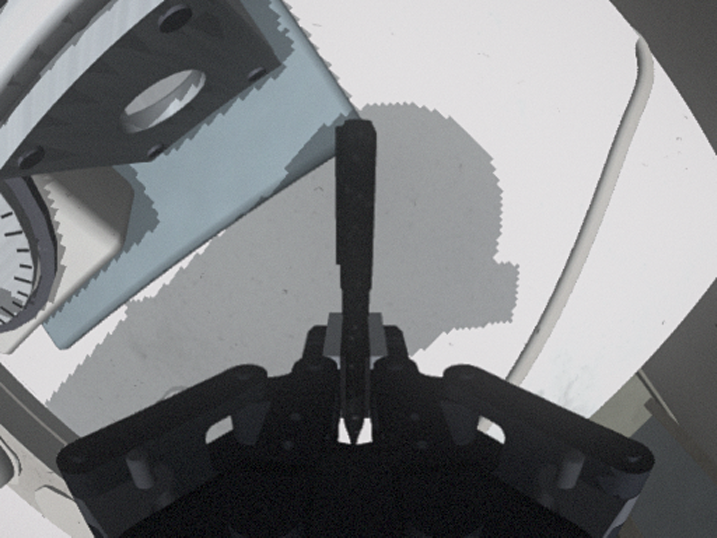

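The pen's front end, at (355,120), came down on the microtome base's corner. The empty hole is visible at (165,100). I'll lift, shift clear and lower again.

Call:
play_rows:
  offset:
    - [0,0,15]
    - [-20,-16,0]
  turn: [0,0]

```text
clock: 11.75
position: [409.3, -238.3, 30.3]
ee_rot: [-0.362, 0.932, -0.002, 0.014]
contact_force: [0.3, -0.1, -0.0]
gripper_width: 5.4
```

```bash
cat > p.py <<'E'
from h import *
s=settle(4)
im,d=eyes.get_image('wrist')
r=silhouettes('wrist','marker')[0];vv,uu=np.nonzero(r['mask']&(d>0))
P=wworld(uu,vv,d[vv,uu])
for a in range(80,300,30):
    k=(vv>=a)&(vv<a+6)
    if k.any(): q=np.median(P[k],0);print(a,q.round(1),loc(q))
E
python3 p.py
```

```text
11.95 [ 405.4 -238.4   28.5] xang -2.4053 tz [0.0213 0.0083] F [-0.2  0.2  0.4] g 5.7
80 [ 456.4 -295.9   42.6] [ 519.7 -160.3   42.6]
110 [ 448.8 -286.3   48.5] [ 509.8 -153.2   48.5]
140 [ 440.1 -277.2   46.5] [ 499.  -146.7   46.5]
170 [ 431.4 -266.9   44.3] [ 487.8 -139.3   44.3]
200 [ 421.2 -256.7   42.1] [ 475.3 -132.2   42.1]
230 [ 410.3 -243.9   38.5] [ 461.2 -122.8   38.5]
260 [ 398.  -230.3   36.1] [ 445.7 -113.1   36.1]
290 [ 383.6 -214.2   32.5] [ 427.5 -101.5   32.5]
```

Call:
play_rows:
  offset:
    - [0,0,-17]
  turn: [0]

```text
clock: 12.15
position: [408.4, -238.4, 12.8]
ee_rot: [-0.361, 0.933, -0.002, 0.014]
contact_force: [1.1, 0.2, -1.0]
gripper_width: 5.7
```

```bash
python3 p.py
```

```text
12.35 [ 406.2 -237.9   11.2] xang -2.4036 tz [0.0203 0.0084] F [0.7 0.6 0.2] g 5.2
80 [ 457.7 -296.5    1.3] [ 521.2 -160.5    1.3]
110 [ 449.2 -286.3   31.9] [ 510.3 -153.1   31.9]
140 [ 440.7 -277.1   29.9] [ 499.5 -146.5   29.9]
170 [ 431.7 -267.    27.7] [ 488.1 -139.3   27.7]
200 [ 421.8 -256.5   25.6] [ 475.7 -131.9   25.6]
230 [ 410.8 -244.1   22.1] [ 461.8 -122.9   22.1]
260 [ 398.6 -230.5   19.3] [ 446.3 -113.1   19.3]
290 [ 384.3 -214.4   16. ] [ 428.2 -101.6   16. ]
```

Lower the last few millimetres, open half, then rise.

Call:
play_rows:
  offset:
    - [0,0,-3]
  turn: [0]

```text
clock: 12.55
position: [407.2, -238.1, 9.2]
ee_rot: [-0.361, 0.933, -0.001, 0.012]
contact_force: [0.1, 0.2, 0.3]
gripper_width: 5.5
```

Call:
play_rows:
  offset:
    - [0,0,0]
    - [0,0,0]
    - [0,0,0]
    - [0,0,0]
  turn: [0,0,0,0]
  grip: 0

```text
clock: 12.95
position: [407.7, -238.2, 9.8]
ee_rot: [-0.361, 0.933, -0.001, 0.013]
contact_force: [-0.2, -0.5, 0.7]
gripper_width: 42.8
```

Call:
play_rows:
  offset:
    - [0,0,40]
    - [0,0,40]
    - [0,0,40]
    - [0,0,20]
  turn: [0,0,0,0]

```text
clock: 13.35
position: [403.8, -237.5, 150.7]
ee_rot: [-0.361, 0.933, 0.002, 0.008]
contact_force: [1.2, 0.4, -0.3]
gripper_width: 42.9
```

```bash
python3 p.py
python3 - <<'E'
from h import *
# knob/dial from w4 cloud, in local frame
P=np.load('P4.npy');z=np.load('w4.npz');im,d=z['im'],z['d']
v,u=np.mgrid[0:384,0:512]
L=np.stack([P[...,:2]@EX,P[...,:2]@EY,P[...,2]],-1)
k=(d>0)&(u>80)&(u<205)&(v>25)&(v<150)&(L[...,2]>50)&(L[...,2]<113)&(im.min(-1)>120)
Q=L[k]
n=np.array([-np.sin(np.radians(35)),0,np.cos(np.radians(35))])
h=Q@n; hist,e=np.histogram(h,bins=np.arange(h.min(),h.max(),1)); 
for a,b in zip(e,hist):
    if b>60: print(round(a,1),b)
np.save('L4.npy',L)
E
```

```text
13.55 [ 402.2 -236.8  147.2] xang -2.405 tz [0.0081 0.0118] F [0.8 0.1 0.3] g 42.4
110 [ 444.7 -280.     9.1] [ 504.2 -148.2    9.1]
140 [ 425.6 -259.1    9.3] [ 480.2 -133.3    9.3]
170 [ 405.2 -238.     7.7] [ 454.7 -118.6    7.7]
200 [ 384.4 -215.5    8.2] [ 428.6 -102.6    8.2]
-272.0 95
-271.0 445
-270.0 1095
-269.0 630
-268.0 81
-266.0 76
-265.0 78
-264.0 503
-263.0 2207
-262.0 1152
-261.0 70
```

The marker is lying flat, with its top at about 9 mm. Moving to a good viewpoint on the dial.

Call:
play_rows:
  offset:
    - [5,25,0]
    - [5,25,0]
    - [5,25,0]
    - [5,22,0]
  turn: [0.14,0.14,0.14,0.14]

```text
clock: 14.05
position: [418.0, -138.5, 139.9]
ee_rot: [-0.61, 0.793, 0.009, -0.003]
contact_force: [0.6, -0.0, 0.2]
gripper_width: 42.4
```

```bash
cat > dial.py <<'E'
from h import *
import sys
A=np.radians(35);N=np.array([-np.sin(A),0,np.cos(A)]);T=np.array([np.cos(A),0,np.sin(A)])
R=np.column_stack([np.append(EX,0),np.append(EY,0),[0,0,1.]])  # local->world
def look(c,tag,scale=4):
    # c = (s along T, y) of axis in local; rectify face plane h=-262.5
    s=settle(4);im,d=eyes.get_image('wrist')
    g=np.arange(-60,60,1/scale);S,Y=np.meshgrid(g[::-1],-(g)[::-1]*-1,indexing='ij')
    Y=np.broadcast_to(g[::-1][None,:],S.shape)   # column right = -y
    L=-262.5*N+(c[0]+S)[...,None]*T; L[...,1]=c[1]+Y
    W=L@R.T
    cp=eyes.camera_params('wrist');K=cp['camera_matrix'];q=W@cp['camera_from_world'][:3,:3].T+cp['camera_from_world'][:3,3]
    r=np.hypot(q[...,0],q[...,1]);th=np.arctan2(r,q[...,2])/r
    o=cv2.remap(im,(K[0,0]*q[...,0]*th+K[0,2]).astype(np.float32),(K[1,1]*q[...,1]*th+K[1,2]).astype(np.float32),cv2.INTER_LINEAR)
    cv2.imwrite('pics/'+tag+'.png',o[...,::-1]);np.savez(tag+'.npz',im=im,d=d,o=o)
    v,u=np.mgrid[0:384,0:512];P=wworld(u,v,d);Lc=P@R
    return im,d,o,Lc
if __name__=='__main__':
    L=np.load('L4.npy');h=L@N;z=np.load('w4.npz');im,d=z['im'],z['d']
    v,u=np.mgrid[0:384,0:512];k=(d>0)&(u>70)&(u<205)&(v>20)&(v<150)
    f=k&(abs(h+262.5)<2.0);Q=L[f];S=Q@T;Y=Q[:,1]
    print('face/ring S',np.percentile(S,[1,99]),'Y',np.percentile(Y,[1,99]))
    (cs,cy),r=cv2.minEnclosingCircle(np.column_stack([S,Y])[::1].astype(np.float32));print('circle',cs,cy,r)
    c=((np.percentile(S,1)+np.percentile(S,99))/2,(np.percentile(Y,1)+np.percentile(Y,99))/2)
    im,d,o,Lc=look(c,'d1');h=Lc@N
    v,u=np.mgrid[0:384,0:512]
    B=(d>0)&(h>-250)&(h<-228)&(im.max(-1)<80)&(abs(Lc@T-c[0])<35)&(abs(Lc[...,1]-c[1])<35)
    Q=Lc[B];print('grip',len(Q),cv2.minAreaRect(np.column_stack([Q@T-c[0],Q[:,1]-c[1]]).astype(np.float32)),np.percentile(Q@N,[5,95]))
    print('c',c)
E
python3 dial.py
```

```text
face/ring S [484.80853935 566.16762587] Y [-56.9628402   18.47135633]
circle 524.806396484375 -17.040987014770508 48.108333587646484
14.25 [ 418.3 -139.3  140.4] xang -1.837 tz [-0.0149  0.0111] F [0.6 0.3 0.3] g 42.8
grip 962 ((-8.70172119140625, 1.260378360748291), (12.24023723602295, 34.053436279296875), 80.48475646972656) [-235.03808307 -232.13477399]
c (np.float64(525.4880826065884), np.float64(-19.24574193716496))
```

View pics/d1.png

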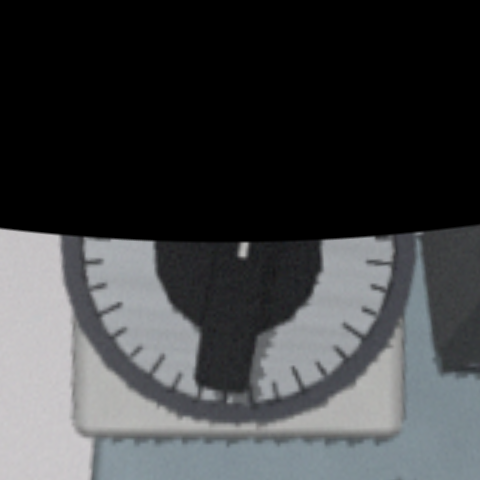

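The lower half of the dial shows, with the grip from (222,390) up to (243,245). The upper half is out of frame, so I'll move 45 mm forward.

Call:
play_rows:
  offset:
    - [22,-6,0]
    - [22,-6,0]
  turn: [-0.005,0]

```text
clock: 14.5
position: [460.0, -153.1, 139.9]
ee_rot: [-0.603, 0.798, 0.01, -0.003]
contact_force: [0.1, 0.1, 0.3]
gripper_width: 42.7
```

```bash
cat >> dial.py <<'E'
    cv2.imwrite('pics/raw.png',im[...,::-1])
E
sed -i "s/'d1'/'d2'/" dial.py; python3 dial.py
```

```text
face/ring S [484.80853935 566.16762587] Y [-56.9628402   18.47135633]
circle 524.806396484375 -17.040987014770508 48.108333587646484
14.7 [ 459.3 -152.9  139.4] xang -1.8481 tz [-0.019   0.0121] F [-0.1  0.   0.1] g 42.8
grip 1556 ((-2.8582687377929688, 0.8395195007324219), (12.53153133392334, 47.02840805053711), 80.5508804321289) [-244.88789252 -232.26798884]
c (np.float64(525.4880826065884), np.float64(-19.24574193716496))
```

View pics/d2.png

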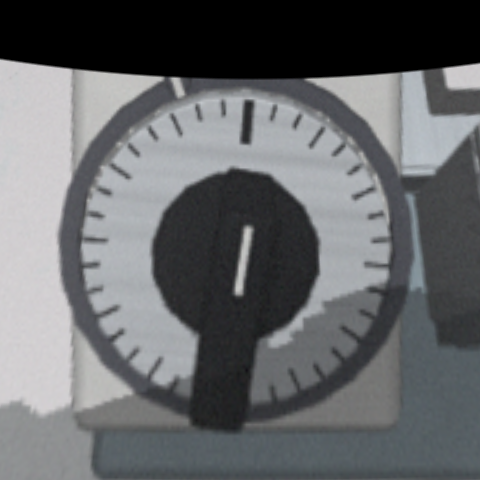

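Rectified view: dial centre ≈(236,245), zero line at (247,120), and the tab mark at (178,87). The dial is therefore about +0.44 rad past the index, and the grip is about +0.17 rad off the slope line. I'll push the bar's lower end sideways with the shut fingers, starting from its left.

Call:
play_rows:
  offset:
    - [24,6,0]
    - [24,6,0]
    - [24,6,0]
  turn: [0,0,0]
  grip: -1

```text
clock: 15.05
position: [526.6, -135.5, 139.5]
ee_rot: [-0.601, 0.8, 0.012, -0.005]
contact_force: [0.3, -0.6, 0.4]
gripper_width: 0.6
```

```bash
python3 -c "
from h import *
s=settle(4);print(loc(s['position']))"
```

```text
15.25 [ 526.1 -135.4  139.1] xang -1.8525 tz [-0.0237  0.0134] F [-0.3 -0.3  0.3] g -0.5
[543.1  13.1 139.1]
```

Call:
play_rows:
  offset:
    - [2,1,-28]
    - [1,1,-27]
  turn: [0,0]

```text
clock: 15.45
position: [529.5, -134.1, 87.1]
ee_rot: [-0.601, 0.8, 0.01, -0.002]
contact_force: [0.4, 0.4, -1.3]
gripper_width: 0.5
```

```bash
cat > q.py <<'E'
from dial import *
c=(524.2,-18.3)
im,d,o,Lc=look(c,sys.argv[1]);s=arm.read_state();print('tcp loc',loc(s['position']),'xang')
h=Lc@N
B=(d>0)&(h>-236)&(h<-230)&(im.max(-1)<80)&(abs(Lc@T-c[0])<35)&(abs(Lc[...,1]-c[1])<30)
Q=Lc[B]
if len(Q)>30:
    g=cv2.minAreaRect(np.column_stack([Q@T-c[0],Q[:,1]-c[1]]).astype(np.float32));print('grip',len(Q),g)
# polar unwrap: dial marks (r 30..38 mm)
a=np.arange(-100,101,1.0)
def ring(r0,r1):
    rr=np.arange(r0,r1,.25)[:,None];t=np.radians(a)[None]
    return cv2.remap(cv2.cvtColor(o,cv2.COLOR_RGB2GRAY),(240+4*rr*np.sin(t)).astype(np.float32),(240-4*rr*np.cos(t)).astype(np.float32),cv2.INTER_LINEAR).astype(float)
f=ring(28,31).mean(0)  # only the long line reaches in this far
k=np.argsort(f[20:160])[:5]+20;print('zero cand deg',a[k],f[k].round(),'median',np.median(f))
E
python3 q.py d3
```

```text
15.65 [ 529.9 -134.3   87.6] xang -1.8523 tz [-0.0168  0.0124] F [-0.  -0.5  0.2] g 0.1
tcp loc [547.3  15.5  88.4] xang
grip 1473 ((2.916749954223633, 9.853363037109375), (30.78046417236328, 45.10317611694336), 79.38880920410156)
zero cand deg [5. 4. 6. 3. 7.] [38. 39. 45. 46. 82.] median 136.41666666666666
```

View pics/d3.png

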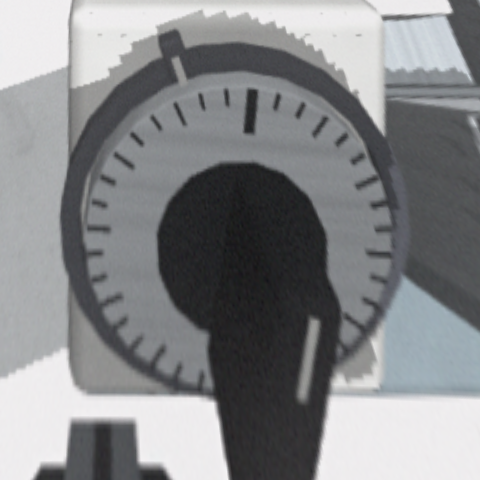

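The full dial is visible: tab line at (180,68), zero line at (251,110), about 2.6 divisions past. The fingers are at (102,450), left of the bar's lower end. Pushing right (counter-clockwise).

Call:
play_rows:
  offset:
    - [-6,-17,-4]
  turn: [0]

```text
clock: 15.8
position: [526.4, -150.3, 86.5]
ee_rot: [-0.602, 0.799, 0.008, -0.0]
contact_force: [-0.1, 13.4, 2.7]
gripper_width: -0.2
```

Call:
play_rows:
  offset:
    - [-3,-8,0]
  turn: [0]

```text
clock: 15.9
position: [523.3, -157.4, 87.1]
ee_rot: [-0.601, 0.799, 0.009, 0.001]
contact_force: [0.3, 6.9, -3.5]
gripper_width: -0.3
```

```bash
python3 q.py d4
```

```text
16.1 [ 523.  -158.    87.1] xang -1.8504 tz [-0.0102  0.0132] F [-0.9  3.7 -1.8] g 0.2
tcp loc [546.3  -9.5  87. ] xang
grip 1761 ((-6.7416534423828125, 7.828834533691406), (44.952880859375, 32.18760681152344), 40.079280853271484)
zero cand deg [-37. -36. -35. -38. -34.] [44. 44. 46. 54. 72.] median 134.83333333333334
```

The zero line went from +4.6° to −36°, and the tab is at about −19.5°, so the dial is at about −0.29 rad, well short of the index. Now around the lower end to the bar's right side.

Call:
play_rows:
  offset:
    - [2,7,0]
    - [-31,9,0]
    - [-13,-46,0]
  turn: [0,0,0]

```text
clock: 16.45
position: [485.3, -184.8, 89.3]
ee_rot: [-0.606, 0.795, 0.005, 0.002]
contact_force: [1.4, -0.7, 0.3]
gripper_width: -0.2
```

```bash
python3 q.py d5
```

```text
16.65 [ 487.  -189.3   89.6] xang -1.8493 tz [-0.0005  0.0088] F [-0.1 -0.3 -0.2] g 0.1
tcp loc [520.1 -49.   89.4] xang
grip 1909 ((-1.2377920150756836, 0.36107826232910156), (45.781166076660156, 12.88637924194336), 40.47551727294922)
zero cand deg [-37. -38. -36. -39. -35.] [ 59.  59.  64.  78. 106.] median 208.58333333333334
```

View pics/d5.png

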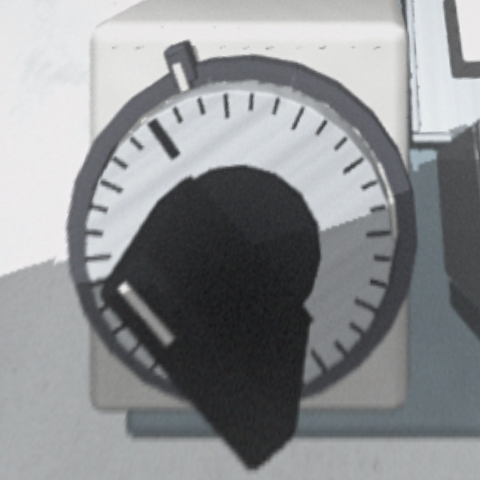

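The tab line is at (180,75) and the zero line at (163,137), so the dial is about −0.29 rad (1.7 divisions short) and the grip is at −40.5°. Taking up 0.2 rad of slack, the target grip angle is about −12.5°. Placing the fingers on the right side.

Call:
play_rows:
  offset:
    - [25,-12,-3]
  turn: [0]

```text
clock: 16.8
position: [510.7, -199.7, 87.1]
ee_rot: [-0.603, 0.798, 0.004, 0.002]
contact_force: [0.6, 1.3, 0.2]
gripper_width: -0.0
```

```bash
python3 q.py d6
```

```text
17.0 [ 512.7 -200.3   86.2] xang -1.848 tz [-0.0011  0.009 ] F [-0.6  0.4 -0.1] g -0.1
tcp loc [547.2 -53.1  86.2] xang
grip 1584 ((-2.4997472763061523, -3.5112762451171875), (51.75025177001953, 21.451053619384766), 56.89471435546875)
zero cand deg [-37. -38. -36. -39. -35.] [49. 50. 52. 59. 71.] median 136.58333333333334
```

Call:
play_rows:
  offset:
    - [2.5,9,0]
  turn: [0]

```text
clock: 17.15
position: [512.1, -191.6, 85.6]
ee_rot: [-0.602, 0.798, 0.006, -0.0]
contact_force: [-4.5, -8.2, -0.3]
gripper_width: 0.4
```

```bash
python3 q.py d7
```

```text
17.35 [ 513.5 -190.9   86.1] xang -1.8475 tz [-0.0032  0.0092] F [-2.2 -1.9  0.5] g 0.2
tcp loc [546.6 -43.7  86.2] xang
grip 1627 ((3.419118881225586, -8.708492279052734), (45.65993118286133, 30.870174407958984), 21.973100662231445)
zero cand deg [-24. -25. -26. -23. -27.] [50. 51. 57. 57. 96.] median 137.41666666666666
```

```bash
cat > m.py <<'E'
import numpy as np,cv2,sys
def meas(o,c):
    g=cv2.cvtColor(o,cv2.COLOR_RGB2GRAY);a=np.arange(-60,30,.25);t=np.radians(a)
    def ring(r0,r1):
        r=np.arange(r0,r1,.25)[:,None]
        return cv2.remap(g,(c[0]+4*r*np.sin(t)).astype(np.float32),(c[1]-4*r*np.cos(t)).astype(np.float32),cv2.INTER_LINEAR).astype(float).mean(0)
    def cen(f,sign,lo,hi):
        f=sign*f;f=f-np.median(f);k=(a>lo)&(a<hi);i=np.argmax(np.where(k,f,-1e9));w=np.clip(f-f[i]*.5,0,None)*(abs(a-a[i])<5);return (w*a).sum()/w.sum(),f[i]
    z=cen(ring(27.5,31),-1,-60,30);b=cen(ring(40,43.5),1,-32,-8);return z,b
for n in sys.argv[1:]:
    o=np.load(n+'.npz')['o']
    # circle of ring: dark ring outer edge guess via Hough
    C=cv2.HoughCircles(cv2.medianBlur(cv2.cvtColor(o,cv2.COLOR_RGB2GRAY),5),cv2.HOUGH_GRADIENT,2,200,param1=80,param2=40,minRadius=145,maxRadius=185)
    C=None if C is None else C[0][0]; print(n,C)
    for c in [(240,240)]+([] if C is None else [C[:2]]):
        z,b=meas(o,c);print('  zero %.1f(%.0f) tab %.1f(%.0f) dial %.3f rad'%(*z,*b,np.radians(z[0]-b[0])))
E
python3 m.py d3 d5 d7
```

```text
d3 [235.  227.  155.2]
  zero 4.5(100) tab -19.8(37) dial 0.425 rad
  zero 7.6(96) tab -19.6(79) dial 0.476 rad
d5 [241.  237.  157.2]
  zero -37.3(155) tab -20.2(122) dial -0.298 rad
  zero -38.5(155) tab -20.8(126) dial -0.308 rad
d7 [247.  213.  168.4]
  zero -24.5(90) tab -19.1(94) dial -0.094 rad
  zero -33.0(131) tab -24.5(43) dial -0.150 rad
```

Call:
play_rows:
  offset:
    - [0.4,1.4,0]
  turn: [0]

```text
clock: 17.5
position: [513.9, -189.9, 86.3]
ee_rot: [-0.603, 0.798, 0.004, 0.001]
contact_force: [-2.3, -4.7, -1.2]
gripper_width: -0.1
```

```bash
python3 q.py d8; python3 m.py d8
```

```text
17.7 [ 514.  -189.8   86.2] xang -1.8479 tz [-0.003   0.0092] F [-2.6 -3.9  0.7] g 0.1
tcp loc [546.2 -42.5  86.2] xang
grip 1614 ((2.326963424682617, -4.314159393310547), (45.119110107421875, 30.575855255126953), 31.298086166381836)
zero cand deg [-23. -22. -24. -21. -25.] [ 50.  50.  58.  59. 102.] median 137.33333333333334
d8 [243.  231.  155.2]
  zero -22.5(91) tab -19.4(108) dial -0.055 rad
  zero -25.4(88) tab -21.4(129) dial -0.071 rad
```

Another ~1.3 mm.

Call:
play_rows:
  offset:
    - [0.5,1.8,0]
  turn: [0]

```text
clock: 17.85
position: [513.9, -188.3, 86.0]
ee_rot: [-0.602, 0.798, 0.005, 0.001]
contact_force: [-3.6, -4.6, -0.6]
gripper_width: 0.0
```

```bash
python3 q.py d9; python3 m.py d9
```

```text
18.05 [ 513.9 -188.1   85.9] xang -1.8481 tz [-0.0043  0.0093] F [-2.5 -3.8 -0.6] g 0.2
tcp loc [545.7 -40.9  85.9] xang
grip 1607 ((1.7238597869873047, -10.593961715698242), (46.098976135253906, 32.64324951171875), 12.373902320861816)
zero cand deg [-17. -18. -16. -19. -15.] [ 51.  53.  56.  61. 105.] median 137.58333333333334
d9 [243.  219.  172.8]
  zero -17.5(90) tab -19.4(111) dial 0.034 rad
  zero -22.0(116) tab -22.7(94) dial 0.014 rad
```

On the index within tolerance. Backing off to the right, then down-slope, then looking again from a clear viewpoint.

Call:
play_rows:
  offset:
    - [-3,-10,0]
    - [-29,8,0]
  turn: [0,0]

```text
clock: 18.3
position: [487.5, -190.5, 86.7]
ee_rot: [-0.603, 0.798, 0.002, 0.005]
contact_force: [-1.1, 0.4, 0.3]
gripper_width: 0.1
```

```bash
python3 q.py d10; python3 m.py d10
python3 - <<'E'
from h import *
im,d=eyes.get_image('wrist')
for q in('marker','wax_block','vial_b_center'):
    for r in silhouettes('wrist',q)[:1]:
        v,u=np.nonzero(r['mask']&(d>0));P=wworld(u,v,d[v,u]);print(q,round(r['score'],2),np.median(P,0).round(1),loc(np.median(P,0)),P[:,2].max())
for n in('top','side'):
    im,d=eyes.get_image(n)
    for q in('marker','beaker_center','vial_a_center','bottle_center'):
        for r in silhouettes(n,q)[:1]:
            v,u=np.nonzero(r['mask']&(d>0));P=world(n,u,v,d[v,u]);print(n,q,round(r['score'],2),np.median(P,0).round())
E
```

```text
18.5 [ 484.4 -189.5   86.9] xang -1.8464 tz [0.002  0.0096] F [ 0.5  0.7 -0.2] g 0.3
tcp loc [518.2 -50.3  86.9] xang
grip 1949 ((-0.7834529876708984, -0.5860557556152344), (46.25975799560547, 12.343408584594727), 11.072529792785645)
zero cand deg [-18. -17. -16. -19. -15.] [ 57.  58.  60.  77. 104.] median 209.91666666666666
d10 [241.  237.  150.6]
  zero -17.2(154) tab -19.2(109) dial 0.035 rad
  zero -18.1(154) tab -19.9(124) dial 0.030 rad
marker 0.9 [ 438.4 -268.5    9.4] [ 494.9 -138.9    9.4] 13.104295009416319
wax_block 0.83 [ 587.7 -270.8   54.5] [ 639.2 -100.4   54.5] 57.06107606157997
vial_b_center 0.89 [ 461.4 -140.    30.1] [482.1  -9.   30.1] 135.95005582036737
top beaker_center 0.71 [388. 111.  28.]
top bottle_center 0.61 [ 648. -187.  146.]
side marker 0.65 [ 544. -165.   66.]
side beaker_center 0.7 [388. 122.  44.]
side vial_a_center 0.69 [524. 225.  36.]
side bottle_center 0.9 [ 653. -170.   99.]
```

View pics/d10.png

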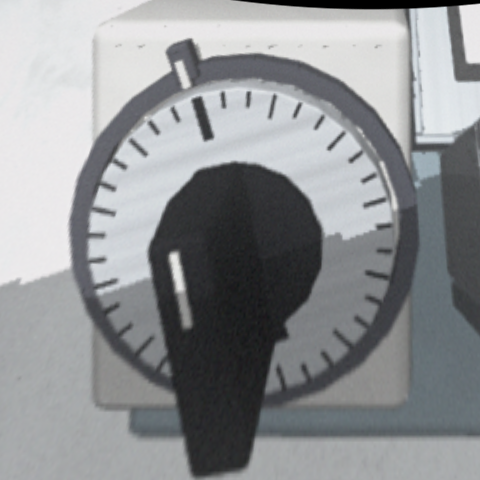

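The tab line at (182,72) and the zero line at (203,118) align to about +0.03 rad. The knob has turned 0.18–0.2 rad more than the dial since the reversal, so the slack is taken up clockwise. The arm is clear, so I'm handing in.

```bash
python3 -c "
from h import *
print(arm.job_done())"
```

```text
the job is handed in; nothing more can be done
None
```

I completed both parts of the job and handed it in at about 19 s on the robot's clock; the hand-in reported no verdict.

**Specimen block:** I pushed it out with the marker through the access hole, and it dropped into the catch tray. Its top now stands about 55 mm above the table. I only measured its height in the tray, not its exact position on the tray floor.

**Marker:** It lies flat on the table, let go, with its top about 9 mm up. My first try at laying it down put its front end on the corner of the microtome base, with a brief force of about 63 N at the wrist. I lifted it, shifted it clear and laid it down again.

**Feed dial:** I turned it counter-clockwise to about −0.30 rad (1.7 divisions short), then clockwise onto the index. It ended at about +0.03 rad. After the reversal the knob had turned about 0.18 rad more than the dial, so the slack is taken up clockwise. I did not see the slack pin itself.

**Things not to be moved:**
- **Index ring:** the tab read the same angle before and after, within about 1°.
- **Beaker, vial a and bottle:** they measured where they were at the start.
- **Vial b:** its last reading was a centimetre off the earlier one. That is probably the different viewing angle, as nothing passed near it below its height and it showed no sign of contact.

**Final state:** The contact force was back to noise level and the fingers were clear of everything. I viewed 13 pictures, three over the budget of 10.

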